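# Put the omelette portion away and cover the three pans

## Robot

A 6-joint arm with a two-finger parallel gripper is mounted at the origin on a cart in front of the work surface, level with it; the furniture and walls round the work are solid. World frame = base frame: x ahead of the robot, y to its left, z up, the work surface at z = 0. Lengths are in m, angles in rad, forces in N, time in s.
With the tool pointing down it reaches from about 0.35 to 1 m from the base axis. Payload 7.1 kg.
Tool frame: the origin (TCP) lies between the finger pads; the fingertips stand 22 mm ahead of it and the grasp point (between the pads) lies 3 mm ahead of it; z points along the fingers, y is the line along which they close (so a half turn about z gives the same grasp; the last joint's range is limited). The gripper opens to 85 mm and grips with 20 to 120 N. Pads are 22 mm wide; open, the fingers measure 114 mm over their backs; the gripper's body (76 mm by 85 mm) begins 54 mm behind the grasp point. The pads swing forward as they close: fully open they stand 13 mm farther back than shut.
Start: joints at [1.185, 0.423, 1.63, -0, 1.089, -0.019], TCP at [0.224, 0.583, 0.253] pointing down, gripper open.
Joint ranges: [-3, 3], [-0.9, 2.11], [0.09, 2.58], [-1.31, 4.45], [0.11, 2.69], [-2.54, 2.54]. Speed limits (rad/s): [2.39, 2.39, 3.01, 3.14, 3.14, 3.14].

## Interface

Orientations are given as a rotation vector (axis times angle).
In Python, from rig import manip gives the robot as it stands. The module is installed in compiled form; this text tells all that it offers. Calls block until the motion is done:
- manip.move_to(position, orientation): joint-space move of the TCP to a pose.
- manip.servo_line(position, orientation=None, rate=0.15): straight line of the TCP; orientation=None keeps the orientation; rate is the mean speed in m/s.
- manip.set_joints(angles): joint-space move.
- manip.command_gripper(opening, f_grip=None): finger opening in m; f_grip is the grip in N (None keeps the last); returns when the fingers have stopped.
- manip.hold(seconds).
- manip.solve_ik(position, orientation): joint angles nearest the present ones, or None.
- manip.camera(name): name is "scene" or "top" or "wrist"; returns a dict with "image" (400x640x3 uint8, red, green, blue), "fx", "fy", "cx", "cy" (pixels), "cam_to_world" (4x4, takes a point from camera to world coordinates); the wrist camera has in their place "mount" (4x4, takes a point from camera to tool coordinates, whose origin is the TCP and whose axes are the flange's). Camera axes: x right, y down, z forward; pixel columns grow to the right and rows downward; lengths in m; the calibration is good to about 2 mm. A picture is of the moment at which its call begins: read the wrist's pose just before it. There is no depth.
A pose or a line that the arm cannot do raises manip.IKError and nothing moves.
- manip.sign_off(): hands the job in; it is judged then, once.
Readings, each from a call of its own:
- manip.get_time(): time.
- manip.get_joint_positions(): joint angles.
- manip.get_joint_vel(): joint speeds.
- manip.get_tau(): joint torques, N m.
- manip.get_position(): TCP position.
- manip.get_ee_rot(): TCP orientation.
- manip.get_contact_force(): force on the tool from outside, world axes, zero at the start.
- manip.get_torque(): the same for the moment, N m.
- manip.get_width(): finger opening in m.
- manip.get_grip_force(): force on a finger pad.
Only numpy, scipy, OpenCV 4.12 (cv2) and the standard library are available. Lean on these libraries where they do the work, as an engineer would, in place of code of your own. Each camera call takes 0.05 s, during which the arm holds its last target. There are 200 camera calls.

## Task

Lay the square omelette portion that lies on the bare bench flat in the empty oblong pan, then cover all three pans, each with its own lid dropped fully home and level. The small spare lid fits none of them: leave it where it lies.

Things in the scene. Friction and masses are not known exactly. Their poses are not given: they have to be found in the camera images.
- portion: The loose portion of baked omelette on the bare bench (not those on the big sheet tray), a yellow and brown square piece about 61 x 62 x 35 mm, upper face uneven. Origin: centre of its underside, z up, x and y along its sides. Firm enough to be gripped across its sides; 0.09 to 0.14 kg.
- oblong_pan: Empty stainless oblong pan, open at the top. Inside 120 mm (its x axis) by 84 mm (y), walls 3 mm with a rolled edge (132 x 96 mm over the edge), floor 3 mm thick, rim 50 mm above the bench. Origin: centre of its underside, z up. Loose, 0.45 kg.
- square_pan: Stainless square pan with cherry tomatoes in it. Inside 84 x 84 mm, rounded corners, walls 3 mm with a rolled edge (96 mm over the edge), rim 60 mm above the bench, contents stay below 49 mm. Origin: centre of its underside, z up, x and y along its sides. Loose, 0.5 kg.
- round_pan: Stainless round pan with three brown eggs in it. Inside diameter 88 mm, walls 3 mm with a rolled edge (101 mm over the edge), rim 70 mm above the bench, contents stay below 54 mm. Origin: centre of its underside, z up. Loose, 0.5 kg.
- oblong_lid: Oblong stainless lid, flange 136 (its x) by 100 mm, plug 108 x 72 mm below it, 6 mm play all round in the oblong pan's mouth. Origin: centre of the plug's underside (at bench height at the start), z up; flange underside 8 mm, top 10.5 mm above it. Black bridge handle: bar 11 mm thick along x, straight for 44 mm, its axis 39.5 mm above the origin, top 45 mm. About 0.15 kg.
- square_lid: Square stainless lid, flange 100 x 100 mm, plug 72 x 72 mm below it, 6 mm play all round in the square pan's mouth, any quarter turn fits. Origin: centre of the plug's underside (at bench height at the start), z up; flange underside 8 mm, top 10.5 mm above it. Black bridge handle: bar 11 mm thick along x, straight for 44 mm, its axis 39.5 mm above the origin, top 45 mm. About 0.12 kg.
- round_lid: Large round stainless lid, flange 104 mm in diameter, plug 76 mm below it, 6 mm play all round in the round pan's mouth. Origin: centre of the plug's underside (at bench height at the start), z up; flange underside 8 mm, top 10.5 mm above it. Black round knob in the middle: diameter 24 mm from 22.5 to 37.5 mm above the origin (20 mm below that), top 42.5 mm. About 0.12 kg.
- small_lid: Spare small round stainless lid, flange diameter 66 mm, with a black knob 18 mm in diameter, 42.5 mm high in all; it would fall into any of the pans. Origin: centre of its underside, z up. To be left where it lies.

How it is judged:
By the outcome, as a careful person would: the job done as asked, in the order asked, and still so for the second after the job is handed in, with the robot touching nothing.
It also fails if it takes over 99 s, if anything falls off the work surface, if the arm or the gripper's body presses on something with over 40 N, if the wrist force passes 120 N, or if a joint passes its speed limit or range.

## Working session

There is one attempt and no reset: what is moved stays moved. The work goes in short steps, each a Python script; the robot and the scene stay as the last script left them, time stands still between calls to the robot, and variables do not carry over. Pictures are saved under pics/ and viewed, at most 14 in all, crops included, and the job is handed in when it is done.

```bash
mkdir -p pics
python3 - <<'E'
from rig import manip
import cv2,pickle,numpy as np
d={}
for n in("scene","top"):
    c=manip.camera(n); d[n]=c; cv2.imwrite(f"pics/{n}0.png",c["image"][:,:,::-1]); print(n,c["fx"],c["cx"],c["cy"],np.round(c["cam_to_world"],3).tolist())
pickle.dump(d,open("d0.pkl","wb"))
w=manip.camera("wrist");print(np.round(w["mount"],3).tolist(),w["fx"],manip.get_ee_rot(),manip.get_position(),manip.get_time(),manip.get_width())
E
```

```text
scene 509.45803633263245 320.8220775238173 205.30273519058295 [[0.832, -0.303, 0.464, -0.14], [-0.554, -0.471, 0.687, -1.029], [0.01, -0.828, -0.56, 0.867], [0.0, 0.0, 0.0, 1.0]]
top 387.52748513009493 320.7939367982667 200.89092912495414 [[-0.011, -0.999, 0.052, 0.463], [-1.0, 0.011, -0.0, -0.025], [-0.0, -0.052, -0.999, 1.06], [0.0, 0.0, 0.0, 1.0]]
[[0.001, -0.955, -0.296, 0.076], [1.0, 0.001, 0.001, 0.001], [-0.001, -0.296, 0.955, -0.121], [0.0, 0.0, 0.0, 1.0]] 360.21235933936975 [-5.72891856e-01 -3.08867442e+00  1.88174875e-03] [0.22395441 0.58305086 0.25270996] 0.15 0.08536340834123085
```

View pics/top0.png

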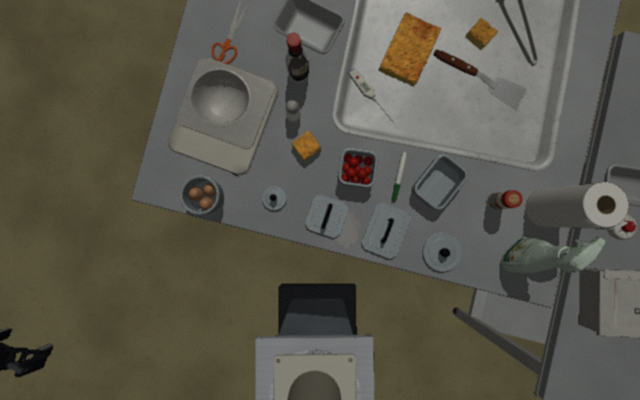

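View pics/scene0.png

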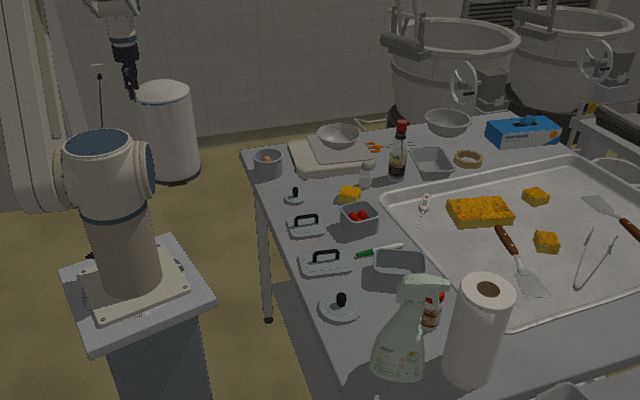

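```bash
cat > h.py <<'E'
from rig import manip
import numpy as np, cv2, pickle
from scipy.spatial.transform import Rotation as R
def down(yaw): return (R.from_euler('z',yaw)*R.from_euler('x',np.pi)).as_rotvec()
def grab(name,fn):
    p=manip.get_position(); r=manip.get_ee_rot()
    c=manip.camera(name)
    if name=="wrist":
        T=np.eye(4);T[:3,:3]=R.from_rotvec(r).as_matrix();T[:3,3]=p; c["cam_to_world"]=T@c["mount"]
    cv2.imwrite(f"pics/{fn}.png",c["image"][:,:,::-1]); pickle.dump(c,open(fn+".pkl","wb")); return c
def ray(c,px,z):
    px=np.atleast_2d(np.asarray(px,float)); d=np.c_[(px[:,0]-c["cx"])/c["fx"],(px[:,1]-c["cy"])/c["fy"],np.ones(len(px))]
    M=np.array(c["cam_to_world"]); d=d@M[:3,:3].T; o=M[:3,3]; t=(z-o[2])/d[:,2]; return (o+t[:,None]*d)[:,:2]
def proj(c,P):
    M=np.linalg.inv(c["cam_to_world"]); q=np.atleast_2d(P)@M[:3,:3].T+M[:3,3]
    return np.c_[q[:,0]/q[:,2]*c["fx"]+c["cx"],q[:,1]/q[:,2]*c["fy"]+c["cy"]]
E
python3 - <<'E'
from h import *
for n,p in(("wL",[.55,.16,.33]),("wR",[.52,-.22,.33])):
    manip.move_to(p,down(0)); manip.hold(.2); grab("wrist",n); print(manip.get_time(),manip.get_position(),manip.get_joint_positions())
E
```

```text
2.35 [0.54986462 0.16050964 0.32991833] [2.63234711e-01 2.66249274e-01 1.67251529e+00 1.14852690e-05
 1.20294767e+00 1.83296948e+00]
4.0167 [ 0.52037061 -0.21917457  0.33003279] [-4.19758068e-01  2.53065694e-01  1.68992382e+00  9.27466715e-05
  1.19854271e+00  1.14961488e+00]
```

View pics/wL.png

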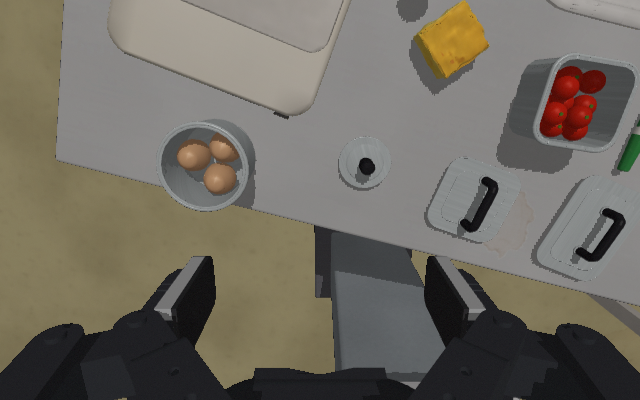

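View pics/wR.png

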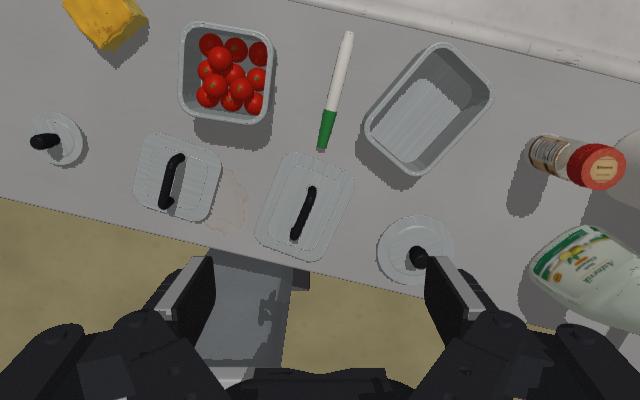

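Run:
```python
from h import *
out=[]
for n in("wL","wR"):
    c=pickle.load(open(n+".pkl","rb")); im=c["image"].astype(int)
    if n=="wR":
        for p in((120,60),(135,90),(228,28),(185,90),(270,60),(160,220),(150,170),(285,220),(390,240),(400,60),(378,120),(470,80),(440,120),(320,255)): print(p,im[p[1],p[0]])
    out.append(np.where(im[:,:,2]-im[:,:,0]>4,255,0).astype(np.uint8)[:300])
cv2.imwrite("pics/m.png",np.vstack(out))
```

```text
(120, 60) [87 85 84]
(135, 90) [137 136 134]
(228, 28) [135 139 139]
(185, 90) [75 77 77]
(270, 60) [141 144 143]
(160, 220) [136 135 134]
(150, 170) [135 138 137]
(285, 220) [135 139 139]
(390, 240) [137 141 141]
(400, 60) [140 139 137]
(378, 120) [86 88 89]
(470, 80) [74 75 75]
(440, 120) [137 139 139]
(320, 255) [138 140 140]
```

View pics/m.png

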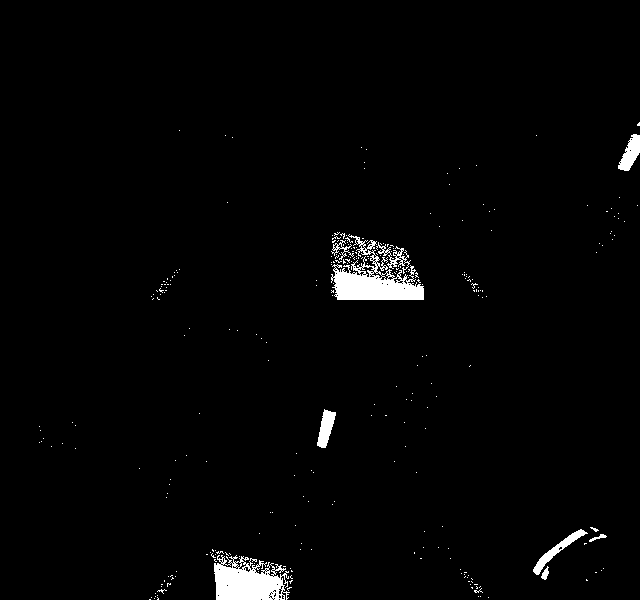

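```bash
cat >> h.py <<'E'
def steel(c):
    f=cv2.GaussianBlur(c["image"].astype(np.float32),(0,0),1.6)
    m=((f[:,:,2]/f[:,:,0]>1.001)&(f.max(2)>50)&(f.max(2)-f.min(2)<14)).astype(np.uint8)
    return cv2.morphologyEx(m,cv2.MORPH_OPEN,np.ones((5,5)))
def blob(m,seed,r=60):
    w=np.zeros_like(m); cv2.circle(w,tuple(int(v) for v in seed),r,1,-1)
    cs,_=cv2.findContours(m*w,cv2.RETR_EXTERNAL,cv2.CHAIN_APPROX_NONE)
    return max(cs,key=cv2.contourArea)[:,0]
def rect(c,pts,z):
    w=ray(c,pts,z).astype(np.float32); (cx,cy),(a,b),t=cv2.minAreaRect(w*1000)
    if b>a: a,b,t=b,a,t+90
    return np.round([cx,cy,a,b],1),round((t+90)%180-90,1)
E
python3 - <<'E'
from h import *
vis=[]
for n,items in(("wL",dict(rpan=(204,166,60,.07),sqlid=(475,200,62,.0095),small=(365,163,34,.005))),
  ("wR",dict(sqpan=(227,72,64,.06),obpan=(428,108,85,.05),sqlid=(177,177,58,.0095),oblid=(306,206,68,.0095),rlid=(415,250,50,.0095)))):
    c=pickle.load(open(n+".pkl","rb")); m=steel(c); v=c["image"][:,:,::-1].copy()
    dark=(c["image"].max(2)<45).astype(np.uint8)
    yel=cv2.inRange(cv2.cvtColor(c["image"],cv2.COLOR_RGB2HSV),(12,110,60),(32,255,255))//255
    for k,(x,y,r,z) in items.items():
        b=blob(m,(x,y),r); h=cv2.convexHull(b)[:,0]; print(n,k,rect(c,h,z)); cv2.polylines(v,[h],1,(0,0,255),1)
        if "lid" in k:
            d=blob(dark,(x,y),35); print("  handle",rect(c,d,.042),rect(c,d,.034)); cv2.polylines(v,[d],1,(255,0,0),1)
    b=blob(yel,(452,40) if n=="wL" else (105,20),70); print(n,"portion",rect(c,b,.035),rect(c,b,.0)); cv2.polylines(v,[b],1,(0,255,0),1)
    vis.append(v[:300])
cv2.imwrite("pics/v.png",np.vstack(vis))
E
```

```text
wL rpan (array([536.9, 284.5, 108.4,  96.5]), -82.6)
wL sqlid (array([478.1, -35.6, 100.9,  99.6]), -19.9)
  handle (array([482.8, -30.3,  69.1,  24.1]), -19.7) (array([480. , -34. ,  70.5,  24.6]), -19.7)
wL small (array([526.8, 104.7,  64.7,  64.4]), -89.9)
wL portion (array([666.3,  20.6,  65.7,  59.6]), -55.6) (array([669.8,   8.7,  71.3,  64.6]), -55.6)
wR sqpan (array([ 601.9, -115.8,   96. ,   87. ]), -7.7)
wR obpan (array([ 564.5, -334.3,  131.5,   99.2]), -40.0)
wR sqlid (array([477.6, -36.3, 100.6,  99.7]), -19.4)
  handle (array([482.4, -42.8,  73.5,  17.3]), -19.8) (array([480.2, -39.4,  74.9,  17.6]), -19.8)
wR oblid (array([ 436.4, -196.9,  136.4,  100.1]), -22.6)
  handle (array([ 443.1, -198.7,   71.9,   12.3]), -22.5) (array([ 440.1, -198.3,   73.3,   12.5]), -22.5)
wR rlid (array([ 379.3, -344.5,  103.5,   96.3]), -40.7)
  handle (array([ 377. , -351.6,   55.6,   28.1]), 33.5) (array([ 372.7, -354.2,   56.7,   28.6]), 33.5)
wR portion (array([650.6,   7.1,  86.7,  49.4]), -89.9) (array([655.2,  26.1,  94. ,  53.6]), -89.9)
```

View pics/v.png

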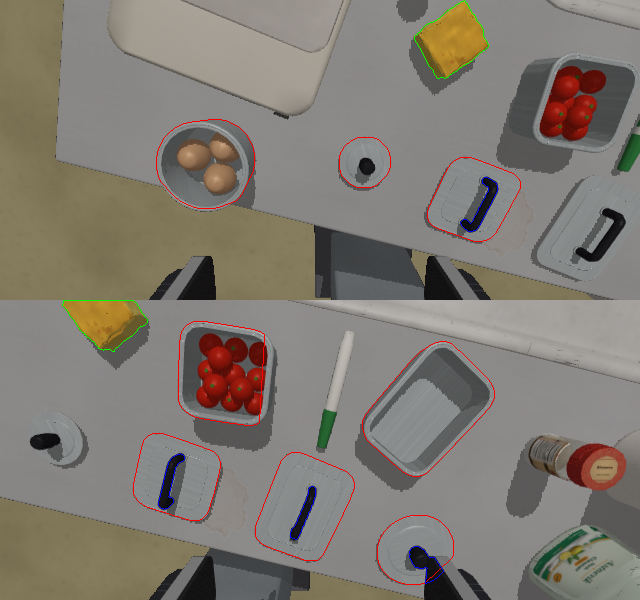

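```bash
cat >> h.py <<'E'
def obs(xy,yawd,fn,kind,z,tz=.26,r=130,off=.045):
    y=np.radians(yawd); p=np.array(xy)-off*np.array([np.cos(y),np.sin(y)])
    manip.move_to([*p,tz],down(y)); manip.hold(.25); c=grab("wrist",fn)
    if kind=="yel": m=cv2.inRange(cv2.cvtColor(c["image"],cv2.COLOR_RGB2HSV),(12,110,60),(32,255,255))//255
    else: m=steel(c)
    s=proj(c,[*xy,z])[0]; b=blob(m,s,r); h=cv2.convexHull(b)[:,0]
    v=c["image"][:,:,::-1].copy(); cv2.polylines(v,[h],1,(0,0,255),1); cv2.imwrite(f"pics/{fn}v.png",v)
    return rect(c,h,z)
E
python3 - <<'E'
from h import *
print(obs((.5645,-.334),50,"ob1","s",.05))
print(obs((.667,.016),34.4,"po1","yel",.033))
cv2.imwrite("pics/c1.png",cv2.resize(np.hstack([cv2.imread("pics/ob1v.png"),cv2.imread("pics/po1v.png")]),(800,250)))
print(manip.get_time(),manip.get_contact_force())
E
```

```text
(array([ 563. , -336.5,  131.3,   95.7]), -39.5)
(array([668.1,  16.4,  59. ,  58.9]), -54.1)
7.0 [-0.03057785 -0.35686977  0.70411926]
```

View pics/c1.png

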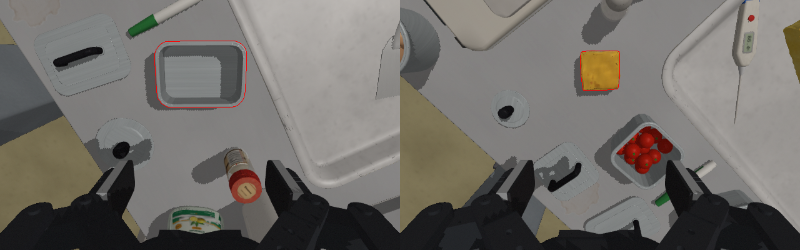

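```bash
cat >> h.py <<'E'
def st(t): print(t,np.round(manip.get_time(),1),"z",np.round(manip.get_position()[2],4),"F",np.round(manip.get_contact_force(),1),"w",round(manip.get_width(),4),"g",round(manip.get_grip_force(),1))
def over(xy,yaw,z=.2): manip.move_to([*xy,z],down(np.radians(yaw)))
def line(xy,z,rate=.12): manip.servo_line([*xy,z],rate=rate)
E
python3 - <<'E'
from h import *
p=(.6681,.0164); q=(.563,-.3365)
over(p,35.9,.15); line(p,.026,.1); st("down")
manip.command_gripper(.04,30); st("grip")
line(p,.16); st("lift")
manip.hold(.05); grab("wrist","po2")
over(q,50.5,.16); line(q,.06,.1); st("in"); line(q,.031,.05); st("floor")
E
```

```text
down 8.9 z 0.0268 F [-0.2 -0.   0.9] w 0.0851 g 0.0
grip 9.3 z 0.0269 F [-0.7 -0.3  6.7] w 0.059 g 32.4
lift 10.6 z 0.159 F [-1.3 -0.5 -1.4] w 0.0589 g 32.3
in 13.2 z 0.0607 F [-0.4  0.1 -1.3] w 0.0592 g 32.3
floor 13.9 z 0.0306 F [-0.2  0.6 -0.9] w 0.0591 g 32.2
```

View pics/po2.png

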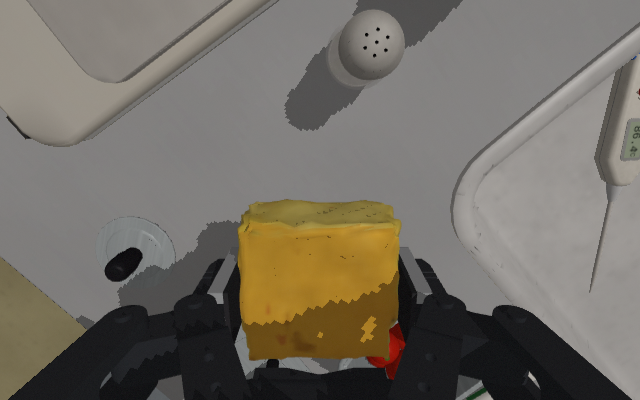

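Run:
```python
from h import *
q=(.563,-.3365)
line(q,.0293,.03); st("floor")
manip.command_gripper(.072); st("open"); line(q,.045,.04); st("up"); line(q,.2,.15)
manip.command_gripper(.085)
print(obs(q,50.5,"ob2","s",.05))
c=pickle.load(open("ob2.pkl","rb")); m=cv2.inRange(cv2.cvtColor(c["image"],cv2.COLOR_RGB2HSV),(12,110,60),(32,255,255))//255
print("portion",rect(c,blob(m,proj(c,[*q,.03])[0],60),.037))
print(obs((.6019,-.1158),-10,"sq1","s",.06))
print(obs((.535,.285),0,"rp1","s",.07))
a=[cv2.imread(f"pics/{n}v.png") for n in("ob2","sq1","rp1")]; a.append(a[0]*0)
cv2.imwrite("pics/c2.png",cv2.resize(np.vstack([np.hstack(a[:2]),np.hstack(a[2:])]),(800,500)))
st("")
```

```text
floor 14.2 z 0.0299 F [-2.2  0.5  4.3] w 0.0587 g 33.1
open 14.5 z 0.0292 F [ 1.  -0.8  0.3] w 0.0721 g 0.0
up 15.0 z 0.0454 F [-0.6  0.4 -0.1] w 0.072 g 0.0
(array([ 563. , -336.6,  131.4,   94.5]), -39.4)
portion (array([ 562.3, -336. ,   59.4,   59.3]), 49.2)
(array([ 601.8, -119.3,   95.5,   95. ]), -8.8)
(array([535.8, 289.1,  99. ,  96.6]), 90.0)
 20.6 z 0.26 F [ 0.3 -0.2  0.7] w 0.0849 g 0.0
```

View pics/c2.png

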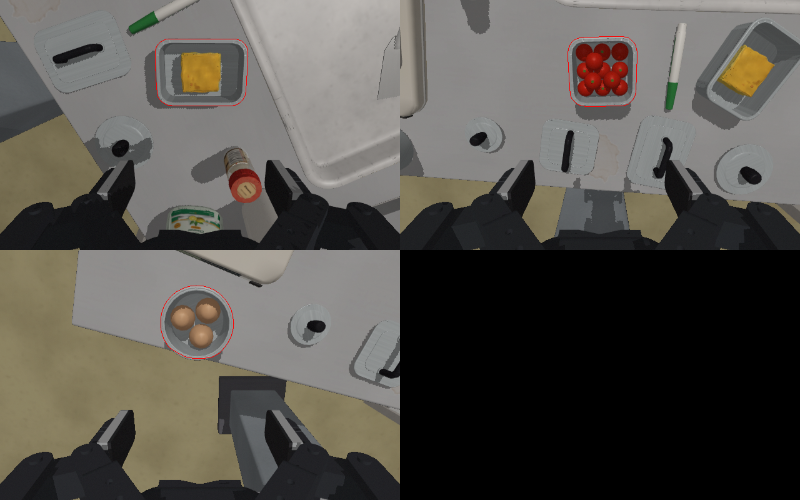

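```bash
cat >> h.py <<'E'
def cover(p,py,q,qy,zg,h,op=.045):
    """lid at p grasped at TCP height zg, set with its origin h above the bench at q"""
    manip.command_gripper(op); over(p,py,.15); line(p,zg+.02,.15); line(p,zg,.05); st("down")
    manip.command_gripper(0,40); st("grip"); zg=manip.get_position()[2]
    line(p,.22,.2); st("lift"); over(q,qy,.22); line(q,zg+h+.012,.12); st("above")
    for d in np.arange(.010,-.0035,-.002):
        line(q,zg+h+d,.03); f=manip.get_contact_force()[2]
        if f>4: break
    st(f"seat d={d:.3f}"); manip.command_gripper(op); line(q,zg+h+.06,.1); line(q,.24,.2)
E
python3 - <<'E'
from h import *
cover((.4779,-.036),-19.7,(.6018,-.1193),-8.8,.038,.052)
print(obs((.6018,-.1193),-10,"sq2","s",.0695))
print(obs((.379,-.345),0,"rl1","s",.0095,r=85))
cv2.imwrite("pics/c3.png",cv2.resize(np.hstack([cv2.imread("pics/sq2v.png"),cv2.imread("pics/rl1v.png")]),(800,250)))
E
```

```text
down 23.7 z 0.0377 F [-0.  -0.6  1. ] w 0.045 g 0.0
grip 24.1 z 0.0382 F [-0.2 -0.4  2.8] w 0.0091 g 38.9
lift 25.1 z 0.2191 F [ 0.6  1.1 -2. ] w 0.0091 g 38.9
above 26.9 z 0.1031 F [ 0.  -0.3 -2. ] w 0.0097 g 38.9
seat d=-0.002 28.7 z 0.0901 F [-6.   1.4 16.6] w 0.0098 g 40.5
(array([ 602.6, -118.6,   98.1,   97.4]), -8.8)
(array([ 376.8, -347.6,  103.1,  102.6]), 0.1)
```

View pics/c3.png

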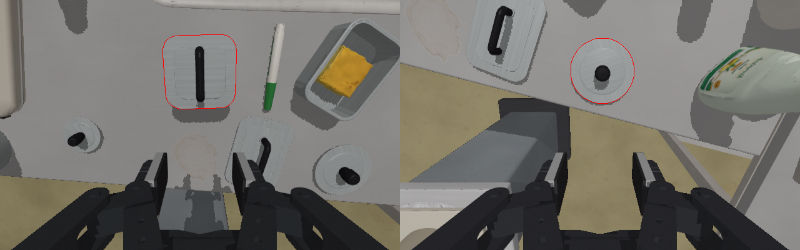

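Run:
```python
from h import *
cover((.4364,-.1969),-22.5,(.563,-.3366),-39.4,.038,.042)
print(obs((.563,-.3366),50.5,"ob3","s",.0525))
cover((.3768,-.3476),0,(.5358,.2891),0,.036,.062)
print(obs((.5358,.2891),0,"rp3","s",.0725))
c=grab("scene","sc3"); grab("top","tp3")
cv2.imwrite("pics/c4.png",cv2.resize(np.vstack([np.hstack([cv2.imread("pics/ob3v.png"),cv2.imread("pics/rp3v.png")]),np.hstack([cv2.imread("pics/sc3.png"),cv2.imread("pics/tp3.png")])]),(800,500)))
```

```text
down 35.0 z 0.0377 F [ 0.4 -0.4 -0. ] w 0.0451 g 0.0
grip 35.4 z 0.0382 F [-0.7  0.3  0.8] w 0.0098 g 38.9
lift 36.4 z 0.2191 F [-0.1  1.  -2. ] w 0.0098 g 38.9
above 38.4 z 0.0931 F [-0.4  1.  -0.9] w 0.0097 g 38.9
seat d=-0.002 40.2 z 0.0801 F [-5.5  3.5 14.6] w 0.0097 g 40.3
(array([ 563.3, -336. ,  136.2,  100.1]), -39.4)
down 46.1 z 0.0357 F [0.5 0.4 0.2] w 0.0452 g 0.0
grip 46.4 z 0.0363 F [-1.5  1.5  2.9] w 0.0224 g 39.3
lift 47.5 z 0.219 F [-1.3  0.4 -0.6] w 0.0227 g 39.2
above 50.9 z 0.111 F [-0.  -0.7 -0.4] w 0.0226 g 39.2
seat d=-0.002 52.7 z 0.0982 F [-5.3 -3.  16.9] w 0.0225 g 40.8
(array([537.7, 290.2, 102.5,  99.4]), -90.0)
```

View pics/c4.png

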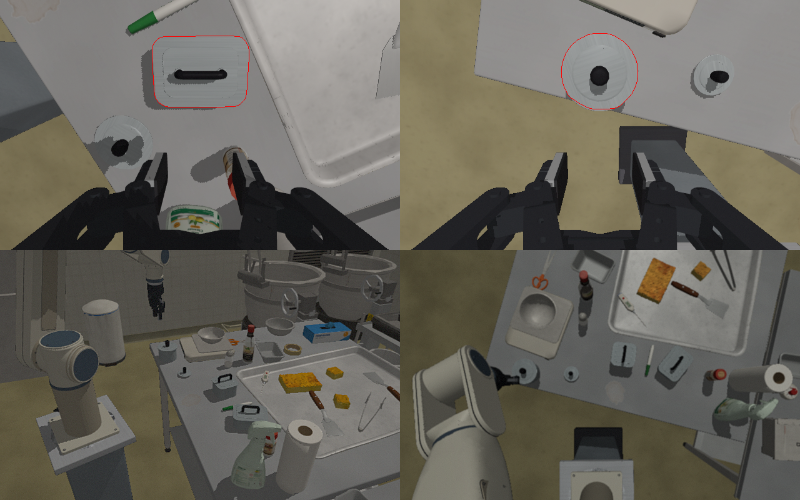

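Run:
```python
import cv2
s=cv2.imread("pics/sc3.png"); a=s[120:200,235:355]; b=s[185:265,330:450]; d=s[270:350,360:480] if 0 else s[175:255,320:440]
cv2.imwrite("pics/c5.png",cv2.resize(s[125:275,240:440],(800,600),interpolation=cv2.INTER_CUBIC))
```

```text
(no output)
```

View pics/c5.png

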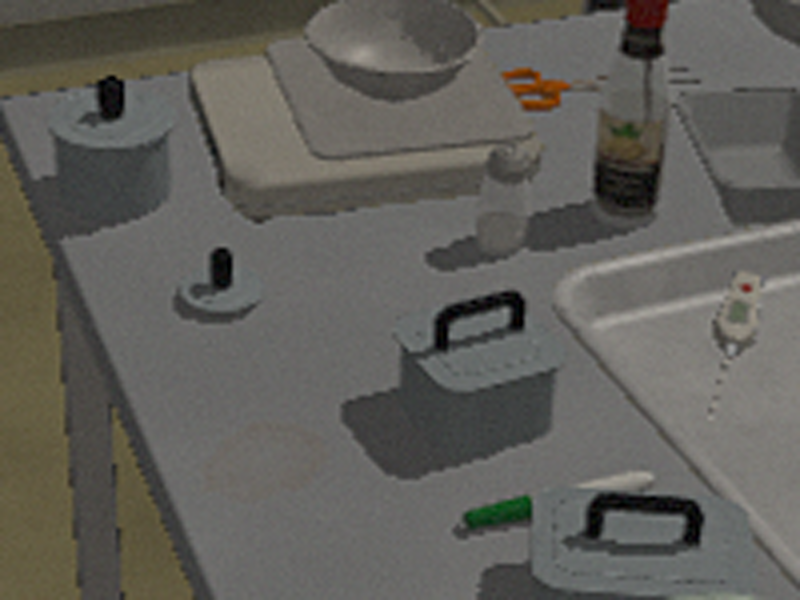

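The picture shows all three lids flush and level on their pans: round at about (110,125), square at (480,350) and oblong at (640,540). The spare lid at (220,290) has not moved.

```bash
python3 -c "
from rig import manip
manip.hold(.3); print(manip.get_time(), manip.sign_off())"
```

```text
the job is handed in; nothing more can be done
55.3667 None
```

The job is handed in at 55 s of the 99 s allowed: the omelette portion lies flat in the oblong pan, all three pans have their own lids on, fully home and level, and the spare lid was left where it lay.

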